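# Clamp the tray of sample jars on the orbital shaker

## Task

Get the tray of sample jars ready for shaking: first hook a fingertip behind the tray's far lip and gently draw it towards you until its near side lies flush along the front clamping bar, then draw the rear bar up behind the tray until it just rests against it. The jars are glass, so feel for both contacts and do not jar or squeeze the tray, keep the jars standing, leave the other things on the bench where they are, and let go when it is done.

Things in the scene. Friction and masses are not known exactly. Their poses are not given: they have to be found in the camera images.
- shaker: low orbital shaker, switched off and immobile on the bench: white housing, aluminium platform 370 (x) x 290 mm with black ribbed mat, its top 91 mm above the bench. Origin under its centre; x along the platform away from the robot, y left, z up. Aluminium rails along both sides (y = +-125 mm, 16 mm wide, tops 27 mm above the mat) carry two grey clamping bars, front and rear, across y
- platform (a point): centre of the mat's top, axes as shaker. Both bars: 17 mm thick, 200 mm long, axis 22 mm above the mat, end knobs up to 54 mm above it. The FRONT bar (front_bar, nearer the robot; front_bar_face is the middle of its far surface, which meets the tray) is screwed tight; its axis was set by hand anywhere from x = -125 to -95 mm of this point and is not reported: it must be felt
- tray: open stainless tray, 120 (x) x 170 mm, 40 mm high, walls and floor 4 mm; rolled rim 6 mm thick round the top, 3 mm proud of the outer faces. Origin at the centre of its underside, x away from the robot. Stands loose on the mat, 20 to 80 mm short of the front bar, up to 0.12 rad askew to the shaker. With jars 0.55 to 0.9 kg; dragging it takes about 2.5 to 6.5 N
- tray_far_lip (a point): outermost point of the rolled rim at the middle of the tray's far side, 38 mm above the tray's underside; behind it the mat is free for at least 40 mm up to the rear bar
- tray_near_left (a point): point on the outer face of the tray's near wall, 5 mm from its left (+y) end, 22 mm up: it has to touch the front bar
- tray_near_right (a point): the same at the right (-y) end
- tray_far_face (a point): middle of the outer face of the tray's far wall, 22 mm up: where the rear bar comes to rest
- rear_bar (a joint): travel in m of the rear clamping bar towards the robot: at 0 its axis lies at x = +155 mm of the shaker, it grows as the bar is drawn closer (up to 0.16), starts between 0 and 0.015. The bar slides stiffly (about 4 N) along the rails and stays where it is left. It meets the far wall below the rolled rim
- rear_bar_mid (a point): middle of the rear bar on its axis; the bar's surface is 8.5 mm from it all round. Behind the bar there is free mat and air
- jar0: amber glass sample jar, 38 mm diameter, 55 mm high, white lid, standing loose in the tray; origin at the centre of its underside; three such jars stand side by side across y in the nearer half of the tray, their lids 59 mm above the mat
- jar1: second jar, the same
- jar2: third jar, the same
- beaker: bystander: glass beaker, 70 mm diameter, 90 mm high, on the bench to the left of the shaker; origin under its centre
- reagent: bystander: brown reagent bottle with blue cap, 70 mm diameter, 140 mm high, on the bench to the right; origin under its centre
- tipbox: bystander: grey pipette tip box with blue lid, 120 x 80 x 50 mm on the bench to the right; origin under its centre
Mind the look-alikes: they are no part of the job. Of the things like the tray, leave any that is pink or yellow; of the rest the smaller one is meant.

How it is judged (in metres and radians):
On the way, in this order (a step that is already met when the one before it is completed fails the run):
1. the tray's near side lies flush along the front bar (both ends within 3 mm of it) (x of each of tray_near_left, tray_near_right in the frame of front_bar_face below 0.003 m), for 0.2 s.
2. the rear bar rests against the tray's far side (gap under 3 mm) (x of rear_bar_mid in the frame of tray_far_face below 0.0115 m), for 0.2 s.
At the end, for the whole second after the job is handed in: The tray stands flat on the mat with both ends of its near side within 3 mm of the front bar, the rear bar is within 3 mm of its far side, all three jars stand upright in the tray, everything is at rest and the robot is clear (all of step 1 and x of rear_bar_mid in the frame of tray_far_face below 0.0115 m and angle between tray's own z axis and vertical below 0.03 rad and z of tray in the frame of platform below 0.004 m and linear speed of tray below 0.01 m/s and angle between each of jar0, jar1, jar2's own z axis and vertical below 0.1 rad and z of each of jar0, jar1, jar2 in the frame of tray below 0.012 m); the robot touches nothing.
It fails at once if the fingers pull or push the tray with more than 20 N (contact force between the fingers and tray above 20 N).
It fails at once if the tray is pressed or bumped against the front bar with more than 20 N (contact force between tray and front_bar above 20 N).
It fails at once if the rear bar squeezes or bumps the tray with more than 20 N (contact force between tray and rear_bar above 20 N).
It fails at once if the tray is tipped by more than 0.15 rad or a jar falls over (angle between any of jar0, jar1, jar2's own z axis and vertical above 0.4 rad or angle between tray's own z axis and vertical above 0.15 rad).
It fails at once if a bystander is moved by more than 20 mm (distance of any of beaker, reagent, tipbox from where it was at the start of the episode above 0.02 m).
It also fails if it takes over 72 s, if anything falls off the work surface, if the arm or the gripper's body presses on something with over 40 N, if the wrist force passes 120 N, or if a joint passes its speed limit or range.

## Robot

A 6-joint arm with a two-finger parallel gripper is mounted at the origin on the work surface. World frame = base frame: x ahead of the robot, y to its left, z up, the work surface at z = 0. Lengths are in mm, angles in degrees, forces in N, time in s.
With the tool pointing down it reaches from about 350 to 850 mm from the base axis. Payload 8.1 kg.
Tool frame: the origin (TCP) lies where the fingers leave the gripper's body, on its centre line; the fingertips stand bot.nose_length ahead of it and the grasp point (between the pads) lies 65 mm ahead of it (bot.nose_length is the distance from the TCP to the fingertips, in mm); z points along the fingers, x is the direction in which the jaws open and shut, and the axes are right-handed (so a half turn about z gives the same grasp; the last joint's range is limited). The gripper opens to 93 mm and grips with 3 to 60 N. Pads are 15 mm wide; open, the fingers measure 128 mm over their backs; the gripper's body (75 mm by 188 mm) begins 65 mm behind the grasp point.
Start: joints at [-78.518, 7.471, 85.268, -0, 87.261, -4.893], TCP at [169.175, -575.661, 302.735] pointing down, gripper open.
Joint ranges: [-169.43, 169.43], [-51.17, 129.36], [1.28, 143.12], [-76.62, 256.62], [0, 156.53], [-152.29, 152.29]. Speed limits (degrees/s): [136.94, 136.94, 159.86, 180, 180, 180].

## Interface

Orientations are given as a 3x3 rotation matrix whose columns are the frame's x, y, z axes.
In Python, from bench import readout, imaging, bot gives the robot as it stands.
- The arm moves only by the shell command python3 -m creep 'ROWS'. ROWS is JSON, a list of rows, each an object of numbers: "ax", "ay", "az": the turn, a rotation vector about the tool's x, y, z normalised to -1 to 1, where 1 is 45 degrees; "dx", "dy", "dz": the shift along the tool's x, y, z normalised to -1 to 1, where 1 is 0.15 m; "gripper": the closure, from 0 (fully open) to 1 (shut). In form: [{"ax": .., "ay": .., "az": .., "dx": .., "dy": .., "dz": .., "gripper": ..}, ...]. A call has 1 to 10 rows; each row is the pose to reach, as a shift and turn from the pose commanded when the call began, along the tool's axes at that moment; what a row does not reach only later rows make up. A row lasts 1/10 s, in which the tool goes at most 50 mm and 8.59 degrees, less where a joint would pass 70% of its speed; a pose out of reach is approached as far as the arm can. A call with a number of a shift or a turn outside -1 to 1 is refused whole. A call with a gripper value outside its range is refused whole. The fingers move at their own pace and stop on an object; the grip force is fixed at half the most. Time passes only in rows, so rows that repeat a pose let the fingers close. It gives the time, the measured TCP pose, the force and the opening at its end, in the units of the state.
- readout.read_state(): the state, without advancing time (a new reading comes with each control period).
- imaging.read_camera(name): name is "side" or "top"; returns the picture (384x512x3 uint8, blue, green, red); there is no depth.
- imaging.camera_model(name): a dict with "K" (3x3 intrinsics, pixels), "T" (4x4, takes a point from camera to world coordinates). Camera axes: x right, y down, z forward; pixel columns grow to the right and rows downward; lengths in mm; the calibration is good to about 2 mm. A picture is of the moment at which its call begins. camera_model takes no time and is no camera call.
- bot.hand_in(): hands the job in, once; it reports no verdict.
The state is a dict: "clock": time; "joint_pos": joint angles; "qd": joint speeds; "joint_torque": joint torques, N m; "tcp_pos": TCP position; "tool_rot": TCP orientation; "wrist_force": force on the tool from outside, world axes, zero at the start; "torque": the same for the moment, N m; "width": finger opening in mm.
Only numpy, scipy, OpenCV 4.12 (cv2) and the standard library are available. Lean on these libraries where they do the work, as an engineer would, in place of code of your own. Each camera call takes 0.05 s, during which the arm holds its last target.

## Working session

There is one attempt and no reset: what is moved stays moved. The work goes in short steps, Python scripts to look and compute and a shell command to move; the robot and the scene stay as the last step left them, time stands still between calls to the robot, and variables do not carry over. Pictures are saved under pics/ and viewed, and the job is handed in when it is done.

```bash
ls; mkdir -p pics
python3 - <<'E'
from bench import readout, imaging, bot
import cv2,numpy as np
s=readout.read_state();print({k:np.round(v,3).tolist() for k,v in s.items()}, bot.nose_length)
for n in("side","top"):
    cv2.imwrite(f"pics/{n}0.png",imaging.read_camera(n)); m=imaging.camera_model(n);print(n,np.round(m["K"],2).tolist(),np.round(m["T"],4).tolist())
E
```

```text
pics
{'clock': 0.0, 'joint_pos': [-78.517, 7.514, 85.329, 0.0, 87.262, -4.893], 'qd': [-0.004, -0.082, -0.027, -0.002, -0.044, 0.016], 'joint_torque': [-0.001, -55.983, -49.177, 0.077, 0.035, -0.0], 'tcp_pos': [169.099, -575.244, 301.704], 'tool_rot': [[0.282, -0.959, -0.0], [-0.959, -0.282, 0.002], [-0.002, -0.0, -1.0]], 'wrist_force': [-0.192, 0.052, -0.136], 'torque': [0.008, -0.033, 0.011], 'width': 93.214} 84.1
side [[357.93, 0.0, 258.62], [0.0, 357.93, 197.98], [0.0, 0.0, 1.0]] [[-0.9107, -0.3169, 0.2651, 189.2197], [-0.413, 0.717, -0.5616, 506.1756], [-0.0121, -0.6209, -0.7838, 806.4402], [0.0, 0.0, 0.0, 1.0]]
top [[354.16, 0.0, 250.73], [0.0, 354.16, 192.71], [0.0, 0.0, 1.0]] [[-0.0168, -0.9883, 0.1518, 294.9904], [-0.9995, 0.0125, -0.0292, -12.0212], [0.027, -0.1522, -0.988, 1008.7388], [0.0, 0.0, 0.0, 1.0]]
```

View pics/top0.png

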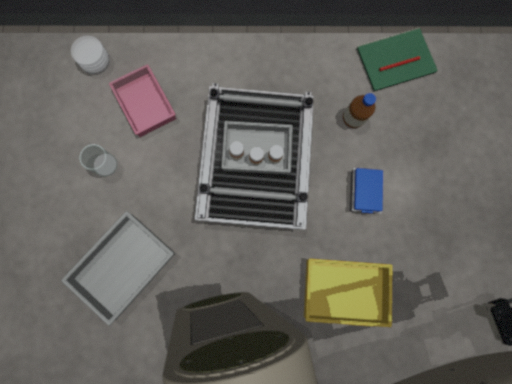

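View pics/side0.png

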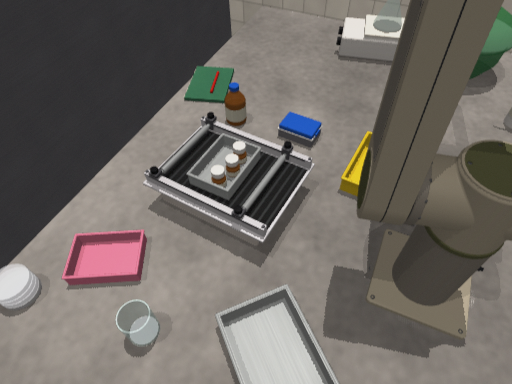

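The top view shows the tray on the shaker at about (257,147), with three white lids at (237,150), (257,155) and (276,154). The rear bar is near row 100 and the front bar near row 193. The pink, yellow and big steel trays are the decoys. I'll enlarge this area to pick points.

Run:
```python
import cv2
a=cv2.imread("pics/top0.png")[75:240,185:325]; cv2.imwrite("pics/topz.png",cv2.resize(a*1,None,fx=3.6,fy=3.6,interpolation=cv2.INTER_CUBIC))
a=cv2.imread("pics/side0.png")[105:250,140:320]; cv2.imwrite("pics/sidez.png",cv2.resize(a,None,fx=4,fy=4,interpolation=cv2.INTER_CUBIC))
```

```text
(no output)
```

View pics/topz.png

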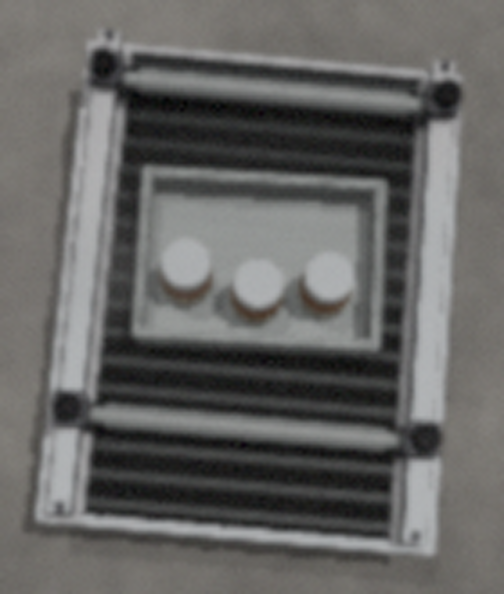

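View pics/sidez.png

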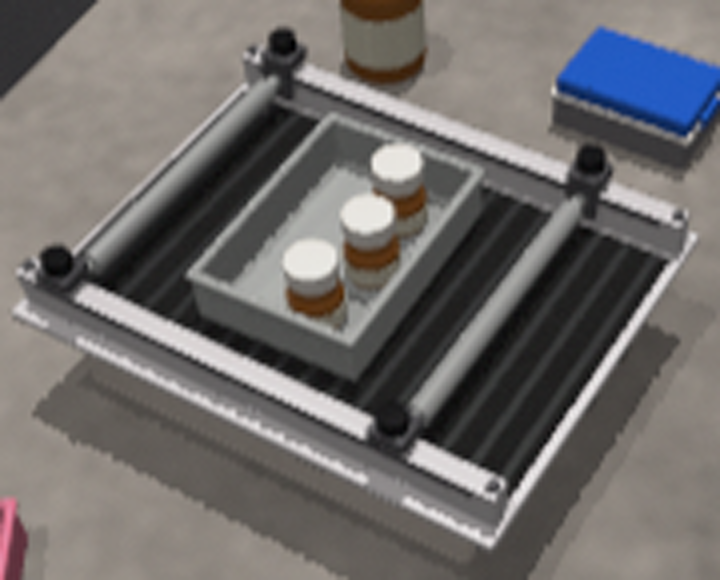

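```bash
cat > h.py <<'E'
import numpy as np
from bench import imaging
def ray(name,px,z):
    m=imaging.camera_model(name);K,T=np.array(m["K"]),np.array(m["T"])
    d=T[:3,:3]@np.linalg.solve(K,np.array([px[0],px[1],1.]));o=T[:3,3]
    return (o+d*(z-o[2])/d[2])[:2]
def tz(u,v,z): return ray("top",((u+.5)/3.6-.5+185,(v+.5)/3.6-.5+75),z)
def sz(u,v,z): return ray("side",((u+.5)/4-.5+140,(v+.5)/4-.5+105),z)
E
python3 - <<'E'
from h import *
r=lambda p:np.round(p,1)
def seg(n,a,b): print(n,r(a),r(b),"mid",r((a+b)/2),"ang",r(np.degrees(np.arctan2(*(-(a-b)*[1,-1])))),"len",r(np.linalg.norm(a-b)))
seg("far rim T",tz(143,168,131),tz(388,180,131))
seg("near rim T",tz(132,338,131),tz(380,352,131))
seg("far rim S",sz(188,275,131),sz(332,115,131))
seg("near rim S",sz(355,352,131),sz(484,172,131))
seg("rearbar T",tz(125,80,113),tz(420,103,113))
seg("rearbar S",sz(95,258,113),sz(275,88,113))
seg("rear knob T",tz(103,64,145),tz(446,92,145))
seg("rear knob S",sz(56,258,145),sz(284,36,145))
seg("front knob T",tz(68,405,145),tz(425,435,145))
seg("front knob S",sz(392,414,145),sz(591,153,145))
seg("frontbar T",tz(90,414,113),tz(400,440,113))
seg("plat near T",tz(38,522,91),tz(433,553,91))
seg("plat far T",tz(92,40,118),tz(460,72,118))
seg("plat near S",sz(490,546,91),sz(695,238,91))
E
```

```text
far rim T [617.3  27. ] [ 607.1 -149.2] mid [612.2 -61.1] ang -3.3 len 176.5
near rim T [492.6  35.4] [ 480.7 -139.1] mid [486.7 -51.8] ang -3.9 len 174.9
far rim S [619.   23.6] [ 606.1 -148. ] mid [612.6 -62.2] ang -4.3 len 172.1
near rim S [492.   36.9] [ 484.6 -138.4] mid [488.3 -50.8] ang -2.4 len 175.5
rearbar T [692.   40.7] [ 672.9 -177.9] mid [682.5 -68.6] ang -5.0 len 219.5
rearbar S [695.1  22.6] [ 669.6 -174.8] mid [682.4 -76.1] ang -7.4 len 199.0
rear knob T [690.   54.5] [ 667.6 -191. ] mid [678.8 -68.3] ang -5.2 len 246.6
rear knob S [694.5  54.9] [ 669.7 -196.2] mid [682.1 -70.6] ang -5.6 len 252.2
front knob T [443.   78.6] [ 419.1 -166.1] mid [431.1 -43.8] ang -5.6 len 245.9
front knob S [444.9  79.1] [ 420.2 -170.5] mid [432.6 -45.7] ang -5.6 len 250.8
frontbar T [441.9  66.4] [ 420.4 -153.8] mid [431.1 -43.7] ang -5.6 len 221.2
plat near T [367.5 105.4] [ 340.9 -178.2] mid [354.2 -36.4] ang -5.3 len 284.8
plat far T [721.1  64.7] [ 694.9 -207.7] mid [708.  -71.5] ang -5.5 len 273.7
plat near S [370.8 107. ] [ 342.5 -175.4] mid [356.7 -34.2] ang -5.7 len 283.8
```

Measured in world axes:

| Item | Value |
|---|---|
| Shaker yaw | about -5.5° |
| Tray yaw | about -3.6° |
| Middle of far lip | about (612,-61) |
| Front bar axis | about (431,-44) |
| Rear bar axis | about (682,-70) |
| Tray-to-front-bar gap | about 51 mm |

I'll straddle the lip with both open fingers, jaw axis along the shaker's y. First the approach, staying high.

```bash
python3 -m creep '[{"dx":-0.595,"dy":-0.995,"gripper":0},{"dx":-0.595,"dy":-0.995,"gripper":0},{"dx":-0.595,"dy":-0.995,"gripper":0},{"dx":-0.595,"dy":-0.995,"gripper":0}]'
python3 -m creep '[{"dx":-0.595,"dy":-0.995,"gripper":0},{"dx":-0.595,"dy":-0.995,"gripper":0},{"dx":-0.595,"dy":-0.995,"gripper":0},{"dx":-0.595,"dy":-0.995,"gripper":0}]'
python3 -m creep '[{"dx":-0.595,"dy":-0.995,"gripper":0},{"dx":-0.595,"dy":-0.995,"gripper":0},{"dx":-0.595,"dy":-0.995,"gripper":0},{"dx":-0.595,"dy":-0.995,"gripper":0}]'
python3 -m creep '[{"dx":-0.595,"dy":-0.995,"az":0.487,"gripper":0},{"dx":-0.595,"dy":-0.995,"az":0.487,"gripper":0},{"dx":-0.595,"dy":-0.995,"az":0.487,"gripper":0},{"dx":-0.595,"dy":-0.995,"az":0.487,"gripper":0},{"dx":-0.595,"dy":-0.995,"az":0.487,"gripper":0},{"dx":-0.595,"dy":-0.995,"az":0.487,"gripper":0}]'
```

```text
invalid input
invalid input
invalid input
invalid input
```

```bash
python3 -m creep '[{"ax":0,"ay":0,"az":0,"dx":-0.595,"dy":-0.995,"dz":0,"gripper":0},{"ax":0,"ay":0,"az":0,"dx":-0.595,"dy":-0.995,"dz":0,"gripper":0},{"ax":0,"ay":0,"az":0,"dx":-0.595,"dy":-0.995,"dz":0,"gripper":0},{"ax":0,"ay":0,"az":0,"dx":-0.595,"dy":-0.995,"dz":0,"gripper":0}]'
```

```text
clock: 0.5
tcp_pos: [289.2, -445.1, 302.3]
tool_rot: [[0.284, -0.959, 0.0], [-0.959, -0.284, 0.002], [-0.001, -0.001, -1.0]]
wrist_force: [0.3, -1.2, 0.8]
width: 93.1
```

```bash
python3 -m creep '[{"ax":0,"ay":0,"az":0,"dx":-0.595,"dy":-0.995,"dz":0,"gripper":0},{"ax":0,"ay":0,"az":0,"dx":-0.595,"dy":-0.995,"dz":0,"gripper":0},{"ax":0,"ay":0,"az":0,"dx":-0.595,"dy":-0.995,"dz":0,"gripper":0},{"ax":0,"ay":0,"az":0,"dx":-0.595,"dy":-0.995,"dz":0,"gripper":0}]'
python3 -m creep '[{"ax":0,"ay":0,"az":0,"dx":-0.595,"dy":-0.995,"dz":0,"gripper":0},{"ax":0,"ay":0,"az":0,"dx":-0.595,"dy":-0.995,"dz":0,"gripper":0},{"ax":0,"ay":0,"az":0,"dx":-0.595,"dy":-0.995,"dz":0,"gripper":0},{"ax":0,"ay":0,"az":0,"dx":-0.595,"dy":-0.995,"dz":0,"gripper":0}]'
python3 -m creep '[{"ax":0,"ay":0,"az":0.487,"dx":-0.595,"dy":-0.995,"dz":0,"gripper":0},{"ax":0,"ay":0,"az":0.487,"dx":-0.595,"dy":-0.995,"dz":0,"gripper":0},{"ax":0,"ay":0,"az":0.487,"dx":-0.595,"dy":-0.995,"dz":0,"gripper":0},{"ax":0,"ay":0,"az":0.487,"dx":-0.595,"dy":-0.995,"dz":0,"gripper":0},{"ax":0,"ay":0,"az":0.487,"dx":-0.595,"dy":-0.995,"dz":0,"gripper":0},{"ax":0,"ay":0,"az":0.487,"dx":-0.595,"dy":-0.995,"dz":0,"gripper":0},{"ax":0,"ay":0,"az":0.487,"dx":-0.595,"dy":-0.995,"dz":0,"gripper":0},{"ax":0,"ay":0,"az":0.487,"dx":-0.595,"dy":-0.995,"dz":0,"gripper":0}]'
```

```text
clock: 0.9
tcp_pos: [407.1, -317.2, 302.4]
tool_rot: [[0.284, -0.959, 0.0], [-0.959, -0.284, 0.001], [-0.001, -0.001, -1.0]]
wrist_force: [-0.2, -1.6, 0.3]
width: 92.8
clock: 1.3
tcp_pos: [525.0, -189.2, 302.2]
tool_rot: [[0.284, -0.959, -0.0], [-0.959, -0.284, 0.001], [-0.001, -0.0, -1.0]]
wrist_force: [-0.1, 0.4, 0.2]
width: 93.1
clock: 2.1
tcp_pos: [640.7, -66.0, 302.8]
tool_rot: [[-0.098, -0.995, -0.0], [-0.995, 0.098, -0.0], [0.0, 0.0, -1.0]]
wrist_force: [0.3, 0.3, -0.9]
width: 92.9
```

```bash
python3 -m creep '[{"ax":0,"ay":0,"az":0,"dx":0,"dy":0,"dz":0.2,"gripper":0},{"ax":0,"ay":0,"az":0,"dx":0,"dy":0,"dz":0.35,"gripper":0},{"ax":0,"ay":0,"az":0,"dx":0,"dy":0,"dz":0.45,"gripper":0},{"ax":0,"ay":0,"az":0,"dx":0,"dy":0,"dz":0.45,"gripper":0},{"ax":0,"ay":0,"az":0,"dx":0,"dy":0,"dz":0.45,"gripper":0}]'
python3 - <<'E'
from bench import imaging
import cv2
a=imaging.read_camera("side");cv2.imwrite("pics/side1.png",cv2.resize(a[60:250,120:320],None,fx=3,fy=3,interpolation=cv2.INTER_CUBIC))
E
```

```text
clock: 2.6
tcp_pos: [641.3, -65.3, 235.9]
tool_rot: [[-0.097, -0.995, 0.0], [-0.995, 0.097, -0.0], [0.0, -0.0, -1.0]]
wrist_force: [-0.2, -0.4, 0.8]
width: 93.1
```

View pics/side1.png

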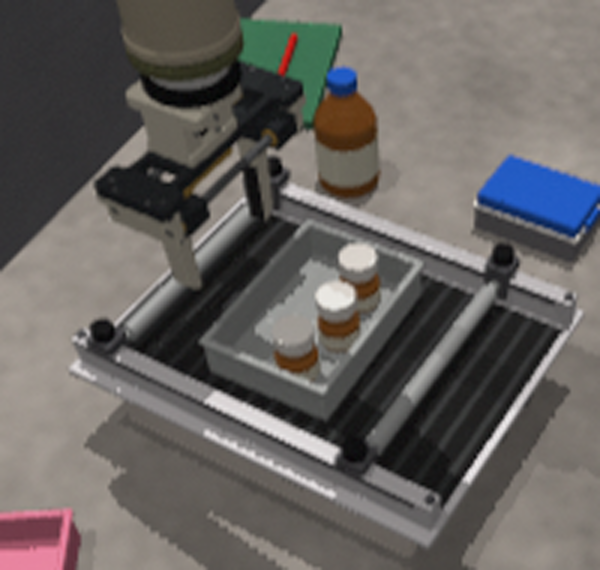

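The fingertips, at about (190,285) and (262,215) in the crop, hang over the free mat strip between the tray's far lip and the rear bar. Next I'll lower them to about 20 mm above the mat.

```bash
python3 -m creep '[{"ax":0,"ay":0,"az":0,"dx":0,"dy":0,"dz":0.1,"gripper":0},{"ax":0,"ay":0,"az":0,"dx":0,"dy":0,"dz":0.2,"gripper":0},{"ax":0,"ay":0,"az":0,"dx":0,"dy":0,"dz":0.27,"gripper":0},{"ax":0,"ay":0,"az":0,"dx":0,"dy":0,"dz":0.27,"gripper":0},{"ax":0,"ay":0,"az":0,"dx":0,"dy":0,"dz":0.27,"gripper":0}]'
python3 -m creep '[{"ax":0,"ay":0,"az":0,"dx":0,"dy":0.015,"dz":0,"gripper":0},{"ax":0,"ay":0,"az":0,"dx":0,"dy":0.03,"dz":0,"gripper":0},{"ax":0,"ay":0,"az":0,"dx":0,"dy":0.045,"dz":0,"gripper":0},{"ax":0,"ay":0,"az":0,"dx":0,"dy":0.06,"dz":0,"gripper":0},{"ax":0,"ay":0,"az":0,"dx":0,"dy":0.07,"dz":0,"gripper":0},{"ax":0,"ay":0,"az":0,"dx":0,"dy":0.08,"dz":0,"gripper":0},{"ax":0,"ay":0,"az":0,"dx":0,"dy":0.08,"dz":0,"gripper":0}]'
```

```text
clock: 3.15
tcp_pos: [641.0, -64.7, 194.0]
tool_rot: [[-0.096, -0.995, -0.001], [-0.995, 0.096, 0.0], [-0.0, 0.001, -1.0]]
wrist_force: [0.1, 0.2, 0.6]
width: 92.7
clock: 3.85
tcp_pos: [629.2, -63.6, 194.7]
tool_rot: [[-0.097, -0.995, -0.0], [-0.995, 0.097, 0.0], [-0.0, 0.0, -1.0]]
wrist_force: [0.2, 0.0, 0.2]
width: 92.8
```

```bash
python3 -m creep '[{"ax":0,"ay":0,"az":0,"dx":0,"dy":0.007,"dz":0,"gripper":0},{"ax":0,"ay":0,"az":0,"dx":0,"dy":0.014,"dz":0,"gripper":0},{"ax":0,"ay":0,"az":0,"dx":0,"dy":0.021,"dz":0,"gripper":0},{"ax":0,"ay":0,"az":0,"dx":0,"dy":0.028,"dz":0,"gripper":0},{"ax":0,"ay":0,"az":0,"dx":0,"dy":0.035,"dz":0,"gripper":0},{"ax":0,"ay":0,"az":0,"dx":0,"dy":0.042,"dz":0,"gripper":0}]'
python3 -m creep '[{"ax":0,"ay":0,"az":0,"dx":0,"dy":0.007,"dz":0,"gripper":0},{"ax":0,"ay":0,"az":0,"dx":0,"dy":0.014,"dz":0,"gripper":0},{"ax":0,"ay":0,"az":0,"dx":0,"dy":0.021,"dz":0,"gripper":0},{"ax":0,"ay":0,"az":0,"dx":0,"dy":0.028,"dz":0,"gripper":0},{"ax":0,"ay":0,"az":0,"dx":0,"dy":0.035,"dz":0,"gripper":0}]'
```

```text
clock: 4.45
tcp_pos: [623.4, -63.3, 194.8]
tool_rot: [[-0.096, -0.995, 0.001], [-0.995, 0.096, -0.0], [0.0, -0.001, -1.0]]
wrist_force: [2.5, -1.9, -0.9]
width: 93.1
clock: 4.95
tcp_pos: [617.9, -62.5, 194.9]
tool_rot: [[-0.097, -0.995, 0.0], [-0.995, 0.097, 0.0], [-0.0, -0.0, -1.0]]
wrist_force: [4.3, -0.9, -0.5]
width: 93.0
```

```bash
python3 -m creep '[{"ax":0,"ay":0,"az":0,"dx":0,"dy":0.01,"dz":0,"gripper":0},{"ax":0,"ay":0,"az":0,"dx":0,"dy":0.02,"dz":0,"gripper":0},{"ax":0,"ay":0,"az":0,"dx":0,"dy":0.03,"dz":0,"gripper":0},{"ax":0,"ay":0,"az":0,"dx":0,"dy":0.04,"dz":0,"gripper":0},{"ax":0,"ay":0,"az":0,"dx":0,"dy":0.05,"dz":0,"gripper":0},{"ax":0,"ay":0,"az":0,"dx":0,"dy":0.06,"dz":0,"gripper":0},{"ax":0,"ay":0,"az":0,"dx":0,"dy":0.07,"dz":0,"gripper":0},{"ax":0,"ay":0,"az":0,"dx":0,"dy":0.08,"dz":0,"gripper":0},{"ax":0,"ay":0,"az":0,"dx":0,"dy":0.09,"dz":0,"gripper":0},{"ax":0,"ay":0,"az":0,"dx":0,"dy":0.1,"dz":0,"gripper":0}]'
python3 -m creep '[{"ax":0,"ay":0,"az":0,"dx":0,"dy":0.01,"dz":0,"gripper":0},{"ax":0,"ay":0,"az":0,"dx":0,"dy":0.02,"dz":0,"gripper":0},{"ax":0,"ay":0,"az":0,"dx":0,"dy":0.03,"dz":0,"gripper":0},{"ax":0,"ay":0,"az":0,"dx":0,"dy":0.04,"dz":0,"gripper":0},{"ax":0,"ay":0,"az":0,"dx":0,"dy":0.05,"dz":0,"gripper":0},{"ax":0,"ay":0,"az":0,"dx":0,"dy":0.06,"dz":0,"gripper":0},{"ax":0,"ay":0,"az":0,"dx":0,"dy":0.07,"dz":0,"gripper":0},{"ax":0,"ay":0,"az":0,"dx":0,"dy":0.08,"dz":0,"gripper":0},{"ax":0,"ay":0,"az":0,"dx":0,"dy":0.09,"dz":0,"gripper":0},{"ax":0,"ay":0,"az":0,"dx":0,"dy":0.1,"dz":0,"gripper":0}]'
python3 - <<'E'
from bench import imaging
import cv2
a=imaging.read_camera("top");cv2.imwrite("pics/top2.png",cv2.resize(a[75:240,185:325],None,fx=3.6,fy=3.6,interpolation=cv2.INTER_CUBIC))
a=imaging.read_camera("side");cv2.imwrite("pics/side2.png",cv2.resize(a[60:250,120:320],None,fx=3,fy=3,interpolation=cv2.INTER_CUBIC))
E
```

```text
clock: 5.95
tcp_pos: [602.9, -61.1, 194.8]
tool_rot: [[-0.097, -0.995, 0.0], [-0.995, 0.097, -0.0], [-0.0, -0.0, -1.0]]
wrist_force: [4.7, -0.0, -0.4]
width: 92.8
clock: 6.95
tcp_pos: [587.9, -59.6, 194.8]
tool_rot: [[-0.097, -0.995, 0.0], [-0.995, 0.097, 0.0], [-0.0, -0.0, -1.0]]
wrist_force: [4.7, -0.5, 0.2]
width: 92.9
```

View pics/side2.png

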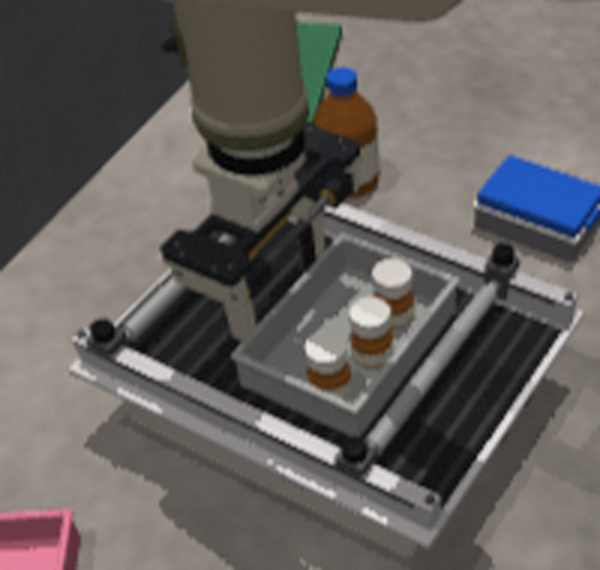

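The tray is following with the jars upright, and the drag is steady at 4.7 N. About 15 mm remains, so I'll slow down and feel for the bar.

```bash
python3 -m creep '[{"ax":0,"ay":0,"az":0,"dx":0,"dy":0.006,"dz":0,"gripper":0},{"ax":0,"ay":0,"az":0,"dx":0,"dy":0.012,"dz":0,"gripper":0},{"ax":0,"ay":0,"az":0,"dx":0,"dy":0.018,"dz":0,"gripper":0},{"ax":0,"ay":0,"az":0,"dx":0,"dy":0.024,"dz":0,"gripper":0},{"ax":0,"ay":0,"az":0,"dx":0,"dy":0.03,"dz":0,"gripper":0},{"ax":0,"ay":0,"az":0,"dx":0,"dy":0.036,"dz":0,"gripper":0},{"ax":0,"ay":0,"az":0,"dx":0,"dy":0.042,"dz":0,"gripper":0},{"ax":0,"ay":0,"az":0,"dx":0,"dy":0.048,"dz":0,"gripper":0},{"ax":0,"ay":0,"az":0,"dx":0,"dy":0.054,"dz":0,"gripper":0}]'
python3 -m creep '[{"ax":0,"ay":0,"az":0,"dx":0,"dy":0.003,"dz":0,"gripper":0},{"ax":0,"ay":0,"az":0,"dx":0,"dy":0.006,"dz":0,"gripper":0},{"ax":0,"ay":0,"az":0,"dx":0,"dy":0.009,"dz":0,"gripper":0},{"ax":0,"ay":0,"az":0,"dx":0,"dy":0.012,"dz":0,"gripper":0}]'
```

```text
clock: 7.95
tcp_pos: [579.9, -58.9, 194.8]
tool_rot: [[-0.097, -0.995, 0.0], [-0.995, 0.097, -0.0], [0.0, -0.0, -1.0]]
wrist_force: [4.7, -0.4, 0.9]
width: 93.2
clock: 8.35
tcp_pos: [578.2, -58.7, 194.8]
tool_rot: [[-0.097, -0.995, 0.0], [-0.995, 0.097, -0.0], [-0.0, -0.0, -1.0]]
wrist_force: [5.2, -0.6, 0.3]
width: 93.1
```

```bash
python3 -m creep '[{"ax":0,"ay":0,"az":0,"dx":0,"dy":0.003,"dz":0,"gripper":0},{"ax":0,"ay":0,"az":0,"dx":0,"dy":0.006,"dz":0,"gripper":0},{"ax":0,"ay":0,"az":0,"dx":0,"dy":0.009,"dz":0,"gripper":0}]'
```

```text
clock: 8.65
tcp_pos: [576.8, -58.6, 194.8]
tool_rot: [[-0.097, -0.995, 0.0], [-0.995, 0.097, -0.0], [0.0, -0.0, -1.0]]
wrist_force: [4.8, -0.7, 1.0]
width: 93.3
```

```bash
python3 -m creep '[{"ax":0,"ay":0,"az":0,"dx":0,"dy":0.002,"dz":0,"gripper":0},{"ax":0,"ay":0,"az":0,"dx":0,"dy":0.004,"dz":0,"gripper":0},{"ax":0,"ay":0,"az":0,"dx":0,"dy":0.006,"dz":0,"gripper":0}]'
```

```text
clock: 8.95
tcp_pos: [576.0, -58.5, 194.8]
tool_rot: [[-0.097, -0.995, 0.0], [-0.995, 0.097, -0.0], [0.0, -0.0, -1.0]]
wrist_force: [4.5, -0.5, -0.5]
width: 93.2
```

```bash
python3 -m creep '[{"ax":0,"ay":0,"az":0,"dx":0,"dy":0.002,"dz":0,"gripper":0},{"ax":0,"ay":0,"az":0,"dx":0,"dy":0.004,"dz":0,"gripper":0},{"ax":0,"ay":0,"az":0,"dx":0,"dy":0.006,"dz":0,"gripper":0}]'
```

```text
clock: 9.25
tcp_pos: [575.0, -58.4, 194.8]
tool_rot: [[-0.097, -0.995, 0.0], [-0.995, 0.097, -0.0], [0.0, -0.0, -1.0]]
wrist_force: [4.6, -0.9, 0.2]
width: 92.9
```

```bash
python3 -m creep '[{"ax":0,"ay":0,"az":0,"dx":0,"dy":0.002,"dz":0,"gripper":0},{"ax":0,"ay":0,"az":0,"dx":0,"dy":0.004,"dz":0,"gripper":0},{"ax":0,"ay":0,"az":0,"dx":0,"dy":0.006,"dz":0,"gripper":0}]'
```

```text
clock: 9.55
tcp_pos: [574.1, -58.3, 194.8]
tool_rot: [[-0.097, -0.995, 0.0], [-0.995, 0.097, -0.0], [-0.0, -0.0, -1.0]]
wrist_force: [4.7, -0.9, 0.0]
width: 93.1
```

```bash
python3 -m creep '[{"ax":0,"ay":0,"az":0,"dx":0,"dy":0.002,"dz":0,"gripper":0},{"ax":0,"ay":0,"az":0,"dx":0,"dy":0.004,"dz":0,"gripper":0}]'
```

```text
clock: 9.75
tcp_pos: [573.5, -58.3, 194.8]
tool_rot: [[-0.097, -0.995, 0.0], [-0.995, 0.097, 0.0], [-0.0, -0.0, -1.0]]
wrist_force: [5.5, -0.2, 1.3]
width: 92.9
```

Run:
```python
from bench import imaging
import cv2
a=imaging.read_camera("side");cv2.imwrite("pics/side3.png",cv2.resize(a[130:230,180:310],None,fx=6,fy=6,interpolation=cv2.INTER_CUBIC))
a=imaging.read_camera("top");cv2.imwrite("pics/top3.png",cv2.resize(a[75:240,185:325],None,fx=3.6,fy=3.6,interpolation=cv2.INTER_CUBIC))
```

```text
(no output)
```

View pics/side3.png

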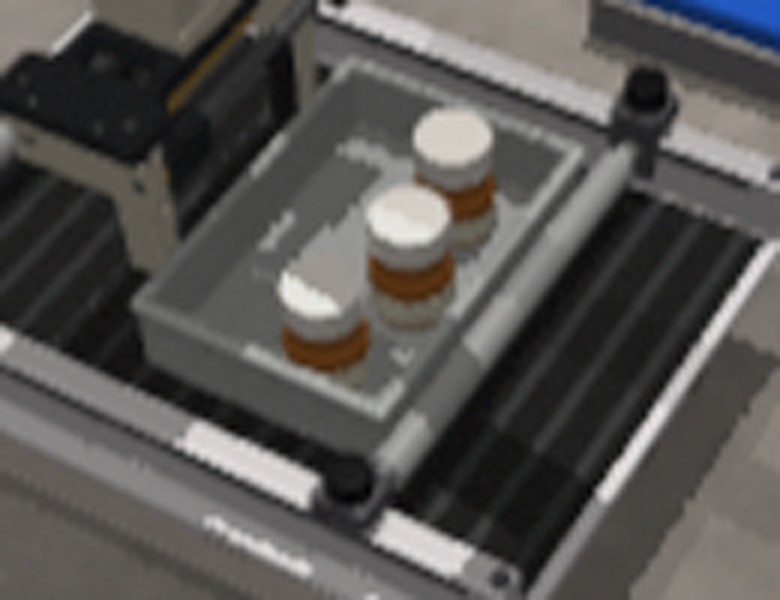

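View pics/top3.png

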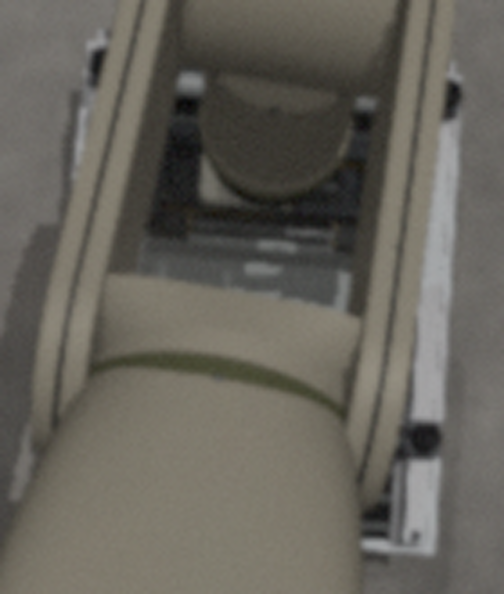

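The side view shows the near wall almost at the front bar, parallel to it, with the jars upright. The arm hides the tray in the top view. I'll keep feeling forward in small steps.

```bash
python3 -m creep '[{"ax":0,"ay":0,"az":0,"dx":0,"dy":0.002,"dz":0,"gripper":0},{"ax":0,"ay":0,"az":0,"dx":0,"dy":0.004,"dz":0,"gripper":0}]'
```

```text
clock: 10.05
tcp_pos: [573.0, -58.2, 194.8]
tool_rot: [[-0.097, -0.995, 0.0], [-0.995, 0.097, -0.0], [0.0, -0.0, -1.0]]
wrist_force: [5.0, -0.9, 1.1]
width: 93.4
```

```bash
python3 -m creep '[{"ax":0,"ay":0,"az":0,"dx":0,"dy":0.002,"dz":0,"gripper":0},{"ax":0,"ay":0,"az":0,"dx":0,"dy":0.004,"dz":0,"gripper":0}]'
```

```text
clock: 10.25
tcp_pos: [572.4, -58.1, 194.8]
tool_rot: [[-0.097, -0.995, 0.0], [-0.995, 0.097, -0.0], [-0.0, -0.0, -1.0]]
wrist_force: [5.7, -1.4, 0.6]
width: 93.2
```

```bash
python3 -m creep '[{"ax":0,"ay":0,"az":0,"dx":0,"dy":0.002,"dz":0,"gripper":0},{"ax":0,"ay":0,"az":0,"dx":0,"dy":0.004,"dz":0,"gripper":0}]'
```

```text
clock: 10.45
tcp_pos: [571.8, -58.1, 194.8]
tool_rot: [[-0.097, -0.995, 0.0], [-0.995, 0.097, -0.0], [-0.0, -0.0, -1.0]]
wrist_force: [5.9, -0.9, 0.1]
width: 92.9
```

```bash
python3 -m creep '[{"ax":0,"ay":0,"az":0,"dx":0,"dy":0.002,"dz":0,"gripper":0},{"ax":0,"ay":0,"az":0,"dx":0,"dy":0.004,"dz":0,"gripper":0}]'
```

```text
clock: 10.65
tcp_pos: [571.4, -58.2, 194.8]
tool_rot: [[-0.097, -0.995, 0.001], [-0.995, 0.097, -0.0], [0.0, -0.001, -1.0]]
wrist_force: [7.2, -2.2, -1.3]
width: 92.9
```

```bash
python3 -m creep '[{"ax":0,"ay":0,"az":0,"dx":0,"dy":0.002,"dz":0,"gripper":0},{"ax":0,"ay":0,"az":0,"dx":0,"dy":0.002,"dz":0,"gripper":0}]'; python3 -c "
from bench import readout
s=readout.read_state();print(s['torque'],s['wrist_force'])"
```

```text
clock: 10.85
tcp_pos: [571.3, -58.2, 194.8]
tool_rot: [[-0.097, -0.995, 0.001], [-0.995, 0.097, -0.0], [0.0, -0.001, -1.0]]
wrist_force: [7.3, -1.1, -1.3]
width: 93.2
[-0.11411761 -1.34422053 -0.15975356] [ 7.28788865 -1.11630906 -1.27649004]
```

```bash
python3 -m creep '[{"ax":0,"ay":0,"az":0,"dx":0,"dy":0.002,"dz":0,"gripper":0},{"ax":0,"ay":0,"az":0,"dx":0,"dy":0.002,"dz":0,"gripper":0}]'; python3 -c "
from bench import readout
s=readout.read_state();print(s['torque'],s['wrist_force'],s['tcp_pos'])"
```

```text
clock: 11.05
tcp_pos: [571.2, -58.2, 194.9]
tool_rot: [[-0.097, -0.995, 0.002], [-0.995, 0.097, -0.0], [0.0, -0.002, -1.0]]
wrist_force: [9.3, -1.3, -2.4]
width: 92.8
[-0.27164459 -1.56996867 -0.28078552] [ 9.28514122 -1.27018149 -2.40657232] [571.2205919  -58.23652191 194.91733163]
```

```bash
python3 -m creep '[{"ax":0,"ay":0,"az":0,"dx":0,"dy":0.002,"dz":0,"gripper":0},{"ax":0,"ay":0,"az":0,"dx":0,"dy":0.002,"dz":0,"gripper":0}]'; python3 -c "
from bench import readout
s=readout.read_state();print(s['torque'],s['wrist_force'],s['tcp_pos'])"
```

```text
clock: 11.25
tcp_pos: [571.1, -58.2, 195.0]
tool_rot: [[-0.097, -0.995, 0.002], [-0.995, 0.097, -0.0], [0.0, -0.002, -1.0]]
wrist_force: [10.1, -2.2, -2.8]
width: 92.9
[-0.2290695  -1.67973563 -0.34659941] [10.1424184  -2.16438629 -2.84350149] [571.12226367 -58.24858296 195.01797839]
```

The bar contact is felt: the force has risen from 4.7 to 10 N over about 1 mm commanded. The moment says the left finger carries most of it, so I'll trim yaw slightly to check the right end is seated too.

```bash
python3 -m creep '[{"ax":0,"ay":0,"az":0.005,"dx":0,"dy":0,"dz":0,"gripper":0},{"ax":0,"ay":0,"az":0.01,"dx":0,"dy":0,"dz":0,"gripper":0},{"ax":0,"ay":0,"az":0.01,"dx":0,"dy":0,"dz":0,"gripper":0}]'; python3 -c "
from bench import readout
s=readout.read_state();print(s['torque'],s['wrist_force'],s['tcp_pos'])"
```

```text
clock: 11.55
tcp_pos: [571.1, -58.5, 195.0]
tool_rot: [[-0.104, -0.995, 0.002], [-0.995, 0.104, -0.001], [0.001, -0.003, -1.0]]
wrist_force: [9.3, -3.2, -2.4]
width: 93.0
[-0.35280134 -1.65603558  0.52476663] [ 9.28693368 -3.2092808  -2.37669689] [571.13014794 -58.47386813 195.04192977]
```

```bash
python3 -m creep '[{"ax":0,"ay":0,"az":0.005,"dx":0,"dy":0,"dz":0,"gripper":0},{"ax":0,"ay":0,"az":0.01,"dx":0,"dy":0,"dz":0,"gripper":0},{"ax":0,"ay":0,"az":0.01,"dx":0,"dy":0,"dz":0,"gripper":0}]'; python3 -c "
from bench import readout
s=readout.read_state();print(s['torque'],s['wrist_force'],s['tcp_pos'],s['tool_rot'])"
```

```text
clock: 11.85
tcp_pos: [571.4, -58.5, 195.2]
tool_rot: [[-0.112, -0.994, 0.003], [-0.994, 0.112, -0.001], [0.001, -0.003, -1.0]]
wrist_force: [10.7, -4.5, -3.1]
width: 92.7
[-0.43357245 -1.86240041  0.72153882] [10.73360456 -4.49923231 -3.09287527] [571.39706116 -58.53658733 195.20263453] [[-0.11166372 -0.99374091  0.00319718]
 [-0.9937455   0.11165969 -0.00141172]
 [ 0.00104588 -0.00333483 -0.99999389]]
```

The moment flipped sign at once with only 0.4° of yaw, so both ends are seated. I'll back off and look.

```bash
python3 -m creep '[{"ax":0,"ay":0,"az":-0.014,"dx":0,"dy":-0.004,"dz":0,"gripper":0},{"ax":0,"ay":0,"az":-0.014,"dx":0,"dy":-0.01,"dz":0,"gripper":0},{"ax":0,"ay":0,"az":-0.014,"dx":0,"dy":-0.03,"dz":0,"gripper":0},{"ax":0,"ay":0,"az":-0.014,"dx":0,"dy":-0.07,"dz":0,"gripper":0},{"ax":0,"ay":0,"az":-0.014,"dx":0,"dy":-0.11,"dz":0,"gripper":0},{"ax":0,"ay":0,"az":-0.014,"dx":0,"dy":-0.15,"dz":0,"gripper":0},{"ax":0,"ay":0,"az":-0.014,"dx":0,"dy":-0.2,"dz":0,"gripper":0},{"ax":0,"ay":0,"az":-0.014,"dx":0,"dy":-0.2,"dz":0,"gripper":0}]'
python3 - <<'E'
from bench import imaging
import cv2
a=imaging.read_camera("side");cv2.imwrite("pics/side4.png",cv2.resize(a[130:230,180:310],None,fx=6,fy=6,interpolation=cv2.INTER_CUBIC))
E
```

```text
clock: 12.65
tcp_pos: [600.9, -61.4, 194.7]
tool_rot: [[-0.101, -0.995, 0.0], [-0.995, 0.101, -0.0], [-0.0, -0.0, -1.0]]
wrist_force: [0.2, 0.6, -0.2]
width: 93.1
```

View pics/side4.png

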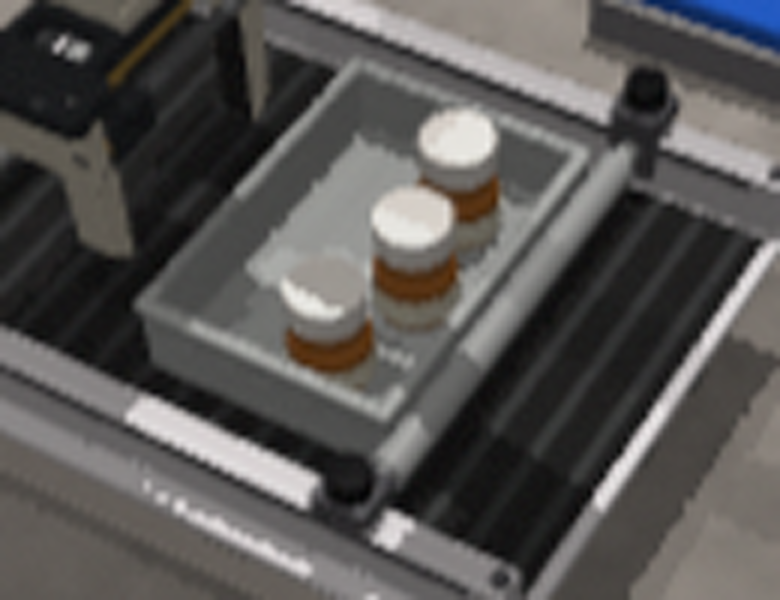

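The tray sits flush along the front bar with the jars standing. Next the fingers go up and over the rear bar, then down behind it.

```bash
python3 -m creep '[{"ax":0,"ay":0,"az":0,"dx":0,"dy":0,"dz":-0.25,"gripper":0},{"ax":0,"ay":0,"az":0,"dx":0,"dy":0,"dz":-0.45,"gripper":0},{"ax":0,"ay":0,"az":0,"dx":0,"dy":-0.2,"dz":-0.45,"gripper":0},{"ax":0,"ay":0,"az":0,"dx":0,"dy":-0.45,"dz":-0.45,"gripper":0},{"ax":0,"ay":0,"az":0,"dx":0,"dy":-0.65,"dz":-0.45,"gripper":0},{"ax":0,"ay":0,"az":0,"dx":0,"dy":-0.73,"dz":-0.45,"gripper":0},{"ax":0,"ay":0,"az":0,"dx":0,"dy":-0.73,"dz":-0.45,"gripper":0},{"ax":0,"ay":0,"az":0,"dx":0,"dy":-0.73,"dz":-0.45,"gripper":0}]'
python3 - <<'E'
from bench import imaging
import cv2
a=imaging.read_camera("side");cv2.imwrite("pics/side5.png",cv2.resize(a[60:250,120:320],None,fx=3,fy=3,interpolation=cv2.INTER_CUBIC))
E
```

```text
clock: 13.5
tcp_pos: [708.5, -72.3, 261.7]
tool_rot: [[-0.101, -0.995, -0.001], [-0.995, 0.101, 0.0], [-0.0, 0.001, -1.0]]
wrist_force: [0.8, -0.2, -1.1]
width: 93.0
```

View pics/side5.png

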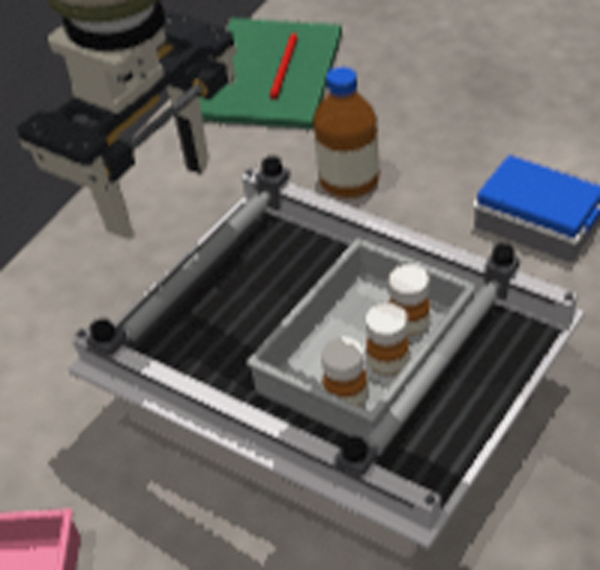

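The view is clear and the fingertips are beyond the rear bar. Now I'll lower them and approach the bar gently.

```bash
python3 -m creep '[{"ax":0,"ay":0,"az":0,"dx":0,"dy":0,"dz":0.15,"gripper":0},{"ax":0,"ay":0,"az":0,"dx":0,"dy":0,"dz":0.3,"gripper":0},{"ax":0,"ay":0,"az":0,"dx":0,"dy":0,"dz":0.42,"gripper":0},{"ax":0,"ay":0,"az":0,"dx":0,"dy":0,"dz":0.5,"gripper":0},{"ax":0,"ay":0,"az":0,"dx":0,"dy":0,"dz":0.5,"gripper":0},{"ax":0,"ay":0,"az":0,"dx":0,"dy":0,"dz":0.5,"gripper":0}]'
python3 -m creep '[{"ax":0,"ay":0,"az":0,"dx":0,"dy":0.01,"dz":0,"gripper":0},{"ax":0,"ay":0,"az":0,"dx":0,"dy":0.02,"dz":0,"gripper":0},{"ax":0,"ay":0,"az":0,"dx":0,"dy":0.03,"dz":0,"gripper":0},{"ax":0,"ay":0,"az":0,"dx":0,"dy":0.04,"dz":0,"gripper":0},{"ax":0,"ay":0,"az":0,"dx":0,"dy":0.05,"dz":0,"gripper":0},{"ax":0,"ay":0,"az":0,"dx":0,"dy":0.06,"dz":0,"gripper":0},{"ax":0,"ay":0,"az":0,"dx":0,"dy":0.07,"dz":0,"gripper":0},{"ax":0,"ay":0,"az":0,"dx":0,"dy":0.08,"dz":0,"gripper":0},{"ax":0,"ay":0,"az":0,"dx":0,"dy":0.09,"dz":0,"gripper":0}]'
python3 -m creep '[{"ax":0,"ay":0,"az":0,"dx":0,"dy":0.01,"dz":0,"gripper":0},{"ax":0,"ay":0,"az":0,"dx":0,"dy":0.02,"dz":0,"gripper":0},{"ax":0,"ay":0,"az":0,"dx":0,"dy":0.03,"dz":0,"gripper":0}]'
```

```text
clock: 14.15
tcp_pos: [709.0, -72.4, 187.8]
tool_rot: [[-0.101, -0.995, 0.0], [-0.995, 0.101, -0.0], [-0.0, -0.0, -1.0]]
wrist_force: [1.1, 0.1, 0.7]
width: 92.8
clock: 15.05
tcp_pos: [695.7, -71.0, 187.4]
tool_rot: [[-0.101, -0.995, 0.001], [-0.995, 0.101, -0.0], [0.0, -0.001, -1.0]]
wrist_force: [4.5, -0.6, -1.8]
width: 93.2
clock: 15.35
tcp_pos: [691.1, -70.6, 187.3]
tool_rot: [[-0.101, -0.995, 0.0], [-0.995, 0.101, -0.0], [0.0, -0.0, -1.0]]
wrist_force: [3.8, -0.1, -2.3]
width: 93.4
```

The bar slides at about 4 N. From the tray contact I expect it to meet the tray near TCP x = 585. I'll draw it to about 605, then slow down.

```bash
for i in 1; do :; done; python3 -m creep '[{"ax":0,"ay":0,"az":0,"dx":0,"dy":0.018,"dz":0,"gripper":0},{"ax":0,"ay":0,"az":0,"dx":0,"dy":0.036,"dz":0,"gripper":0},{"ax":0,"ay":0,"az":0,"dx":0,"dy":0.054,"dz":0,"gripper":0},{"ax":0,"ay":0,"az":0,"dx":0,"dy":0.072,"dz":0,"gripper":0},{"ax":0,"ay":0,"az":0,"dx":0,"dy":0.09,"dz":0,"gripper":0},{"ax":0,"ay":0,"az":0,"dx":0,"dy":0.108,"dz":0,"gripper":0},{"ax":0,"ay":0,"az":0,"dx":0,"dy":0.126,"dz":0,"gripper":0},{"ax":0,"ay":0,"az":0,"dx":0,"dy":0.144,"dz":0,"gripper":0},{"ax":0,"ay":0,"az":0,"dx":0,"dy":0.162,"dz":0,"gripper":0},{"ax":0,"ay":0,"az":0,"dx":0,"dy":0.18,"dz":0,"gripper":0}]'
python3 -m creep '[{"ax":0,"ay":0,"az":0,"dx":0,"dy":0.018,"dz":0,"gripper":0},{"ax":0,"ay":0,"az":0,"dx":0,"dy":0.036,"dz":0,"gripper":0},{"ax":0,"ay":0,"az":0,"dx":0,"dy":0.054,"dz":0,"gripper":0},{"ax":0,"ay":0,"az":0,"dx":0,"dy":0.072,"dz":0,"gripper":0},{"ax":0,"ay":0,"az":0,"dx":0,"dy":0.09,"dz":0,"gripper":0},{"ax":0,"ay":0,"az":0,"dx":0,"dy":0.108,"dz":0,"gripper":0},{"ax":0,"ay":0,"az":0,"dx":0,"dy":0.126,"dz":0,"gripper":0},{"ax":0,"ay":0,"az":0,"dx":0,"dy":0.144,"dz":0,"gripper":0},{"ax":0,"ay":0,"az":0,"dx":0,"dy":0.162,"dz":0,"gripper":0},{"ax":0,"ay":0,"az":0,"dx":0,"dy":0.18,"dz":0,"gripper":0}]'
```

```text
clock: 16.35
tcp_pos: [664.1, -67.8, 187.3]
tool_rot: [[-0.101, -0.995, 0.0], [-0.995, 0.101, -0.0], [0.0, -0.0, -1.0]]
wrist_force: [4.4, -0.2, 0.3]
width: 92.9
clock: 17.35
tcp_pos: [637.2, -65.1, 187.3]
tool_rot: [[-0.101, -0.995, 0.0], [-0.995, 0.101, -0.0], [0.0, -0.0, -1.0]]
wrist_force: [4.1, -0.9, 1.1]
width: 93.0
```

```bash
python3 -m creep '[{"ax":0,"ay":0,"az":0,"dx":0,"dy":0.018,"dz":0,"gripper":0},{"ax":0,"ay":0,"az":0,"dx":0,"dy":0.036,"dz":0,"gripper":0},{"ax":0,"ay":0,"az":0,"dx":0,"dy":0.054,"dz":0,"gripper":0},{"ax":0,"ay":0,"az":0,"dx":0,"dy":0.072,"dz":0,"gripper":0},{"ax":0,"ay":0,"az":0,"dx":0,"dy":0.09,"dz":0,"gripper":0},{"ax":0,"ay":0,"az":0,"dx":0,"dy":0.105,"dz":0,"gripper":0},{"ax":0,"ay":0,"az":0,"dx":0,"dy":0.12,"dz":0,"gripper":0},{"ax":0,"ay":0,"az":0,"dx":0,"dy":0.135,"dz":0,"gripper":0},{"ax":0,"ay":0,"az":0,"dx":0,"dy":0.145,"dz":0,"gripper":0},{"ax":0,"ay":0,"az":0,"dx":0,"dy":0.155,"dz":0,"gripper":0}]'
python3 - <<'E'
from bench import imaging
import cv2
a=imaging.read_camera("side");cv2.imwrite("pics/side6.png",cv2.resize(a[60:250,120:320],None,fx=3,fy=3,interpolation=cv2.INTER_CUBIC))
E
```

```text
clock: 18.35
tcp_pos: [614.1, -62.7, 187.3]
tool_rot: [[-0.101, -0.995, 0.0], [-0.995, 0.101, -0.0], [0.0, -0.0, -1.0]]
wrist_force: [3.9, -2.2, 1.2]
width: 93.0
```

View pics/side6.png

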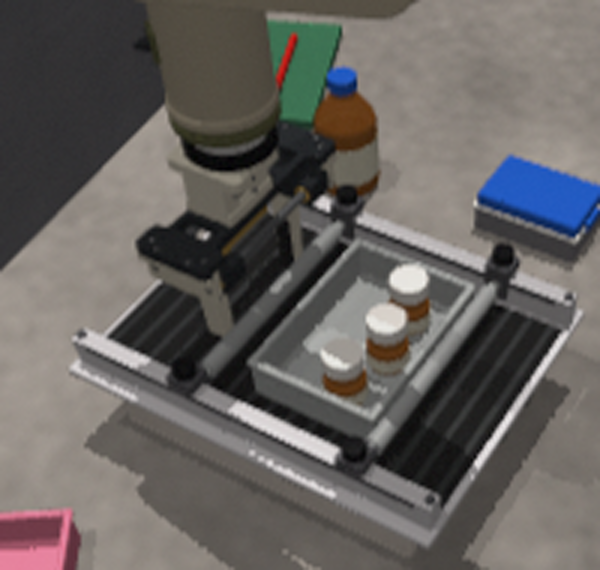

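The rear bar is coming up behind the tray, with roughly 25 mm to go, and the tray hasn't moved.

```bash
python3 -m creep '[{"ax":0,"ay":0,"az":0,"dx":0,"dy":0.01,"dz":0,"gripper":0},{"ax":0,"ay":0,"az":0,"dx":0,"dy":0.02,"dz":0,"gripper":0},{"ax":0,"ay":0,"az":0,"dx":0,"dy":0.03,"dz":0,"gripper":0},{"ax":0,"ay":0,"az":0,"dx":0,"dy":0.04,"dz":0,"gripper":0},{"ax":0,"ay":0,"az":0,"dx":0,"dy":0.05,"dz":0,"gripper":0},{"ax":0,"ay":0,"az":0,"dx":0,"dy":0.06,"dz":0,"gripper":0},{"ax":0,"ay":0,"az":0,"dx":0,"dy":0.07,"dz":0,"gripper":0},{"ax":0,"ay":0,"az":0,"dx":0,"dy":0.08,"dz":0,"gripper":0},{"ax":0,"ay":0,"az":0,"dx":0,"dy":0.09,"dz":0,"gripper":0},{"ax":0,"ay":0,"az":0,"dx":0,"dy":0.1,"dz":0,"gripper":0}]'
python3 -m creep '[{"ax":0,"ay":0,"az":0,"dx":0,"dy":0.005,"dz":0,"gripper":0},{"ax":0,"ay":0,"az":0,"dx":0,"dy":0.01,"dz":0,"gripper":0},{"ax":0,"ay":0,"az":0,"dx":0,"dy":0.015,"dz":0,"gripper":0},{"ax":0,"ay":0,"az":0,"dx":0,"dy":0.02,"dz":0,"gripper":0},{"ax":0,"ay":0,"az":0,"dx":0,"dy":0.025,"dz":0,"gripper":0},{"ax":0,"ay":0,"az":0,"dx":0,"dy":0.03,"dz":0,"gripper":0}]'
```

```text
clock: 19.4
tcp_pos: [599.2, -61.2, 187.3]
tool_rot: [[-0.101, -0.995, 0.0], [-0.995, 0.101, -0.0], [0.0, -0.0, -1.0]]
wrist_force: [4.6, -1.9, 2.3]
width: 93.3
clock: 20.0
tcp_pos: [594.8, -60.8, 187.2]
tool_rot: [[-0.101, -0.995, -0.0], [-0.995, 0.101, -0.0], [0.0, -0.0, -1.0]]
wrist_force: [3.9, -2.5, 1.8]
width: 92.7
```

```bash
python3 -m creep '[{"ax":0,"ay":0,"az":0,"dx":0,"dy":0.004,"dz":0,"gripper":0},{"ax":0,"ay":0,"az":0,"dx":0,"dy":0.008,"dz":0,"gripper":0},{"ax":0,"ay":0,"az":0,"dx":0,"dy":0.01,"dz":0,"gripper":0}]'
```

```text
clock: 20.3
tcp_pos: [593.3, -60.7, 187.3]
tool_rot: [[-0.101, -0.995, -0.0], [-0.995, 0.101, -0.0], [0.0, 0.0, -1.0]]
wrist_force: [4.0, -2.8, 1.4]
width: 92.8
```

```bash
python3 -m creep '[{"ax":0,"ay":0,"az":0,"dx":0,"dy":0.002,"dz":0,"gripper":0},{"ax":0,"ay":0,"az":0,"dx":0,"dy":0.004,"dz":0,"gripper":0},{"ax":0,"ay":0,"az":0,"dx":0,"dy":0.006,"dz":0,"gripper":0}]'
```

```text
clock: 20.6
tcp_pos: [592.4, -60.5, 187.2]
tool_rot: [[-0.101, -0.995, -0.0], [-0.995, 0.101, -0.0], [0.0, 0.0, -1.0]]
wrist_force: [3.9, -2.2, 2.2]
width: 93.1
```

```bash
python3 -m creep '[{"ax":0,"ay":0,"az":0,"dx":0,"dy":0.003,"dz":0,"gripper":0},{"ax":0,"ay":0,"az":0,"dx":0,"dy":0.006,"dz":0,"gripper":0},{"ax":0,"ay":0,"az":0,"dx":0,"dy":0.009,"dz":0,"gripper":0},{"ax":0,"ay":0,"az":0,"dx":0,"dy":0.012,"dz":0,"gripper":0}]'
```

```text
clock: 21.0
tcp_pos: [590.6, -60.4, 187.2]
tool_rot: [[-0.101, -0.995, 0.0], [-0.995, 0.101, -0.0], [0.0, -0.0, -1.0]]
wrist_force: [4.1, -2.6, 1.8]
width: 93.4
```

```bash
python3 -m creep '[{"ax":0,"ay":0,"az":0,"dx":0,"dy":0.003,"dz":0,"gripper":0},{"ax":0,"ay":0,"az":0,"dx":0,"dy":0.006,"dz":0,"gripper":0},{"ax":0,"ay":0,"az":0,"dx":0,"dy":0.009,"dz":0,"gripper":0}]'
```

```text
clock: 21.3
tcp_pos: [589.3, -60.2, 187.2]
tool_rot: [[-0.101, -0.995, -0.0], [-0.995, 0.101, -0.0], [0.0, 0.0, -1.0]]
wrist_force: [3.3, -3.0, 1.5]
width: 92.8
```

```bash
python3 -m creep '[{"ax":0,"ay":0,"az":0,"dx":0,"dy":0.002,"dz":0,"gripper":0},{"ax":0,"ay":0,"az":0,"dx":0,"dy":0.004,"dz":0,"gripper":0},{"ax":0,"ay":0,"az":0,"dx":0,"dy":0.006,"dz":0,"gripper":0}]'
```

```text
clock: 21.6
tcp_pos: [588.4, -60.2, 187.3]
tool_rot: [[-0.101, -0.995, 0.0], [-0.995, 0.101, -0.0], [0.0, -0.0, -1.0]]
wrist_force: [3.8, -2.8, 1.4]
width: 93.0
```

```bash
python3 -m creep '[{"ax":0,"ay":0,"az":0,"dx":0,"dy":0.002,"dz":0,"gripper":0},{"ax":0,"ay":0,"az":0,"dx":0,"dy":0.004,"dz":0,"gripper":0},{"ax":0,"ay":0,"az":0,"dx":0,"dy":0.006,"dz":0,"gripper":0}]'
```

```text
clock: 21.9
tcp_pos: [587.5, -60.0, 187.2]
tool_rot: [[-0.101, -0.995, -0.0], [-0.995, 0.101, -0.0], [0.0, 0.0, -1.0]]
wrist_force: [3.6, -2.4, 1.5]
width: 92.9
```

```bash
python3 -m creep '[{"ax":0,"ay":0,"az":0,"dx":0,"dy":0.002,"dz":0,"gripper":0},{"ax":0,"ay":0,"az":0,"dx":0,"dy":0.004,"dz":0,"gripper":0}]'
```

```text
clock: 22.1
tcp_pos: [586.9, -60.0, 187.3]
tool_rot: [[-0.101, -0.995, 0.0], [-0.995, 0.101, -0.0], [0.0, -0.0, -1.0]]
wrist_force: [4.6, -3.6, 1.7]
width: 93.2
```

```bash
python3 -m creep '[{"ax":0,"ay":0,"az":0,"dx":0,"dy":0.002,"dz":0,"gripper":0},{"ax":0,"ay":0,"az":0,"dx":0,"dy":0.004,"dz":0,"gripper":0}]'
```

```text
clock: 22.3
tcp_pos: [586.3, -59.9, 187.2]
tool_rot: [[-0.101, -0.995, -0.0], [-0.995, 0.101, -0.0], [0.0, 0.0, -1.0]]
wrist_force: [4.0, -2.9, 1.7]
width: 93.2
```

```bash
python3 -m creep '[{"ax":0,"ay":0,"az":0,"dx":0,"dy":0.002,"dz":0,"gripper":0},{"ax":0,"ay":0,"az":0,"dx":0,"dy":0.004,"dz":0,"gripper":0}]'
```

```text
clock: 22.5
tcp_pos: [585.7, -59.9, 187.2]
tool_rot: [[-0.101, -0.995, -0.0], [-0.995, 0.101, -0.0], [0.0, 0.0, -1.0]]
wrist_force: [3.1, -3.0, 2.0]
width: 92.8
```

```bash
python3 -m creep '[{"ax":0,"ay":0,"az":0,"dx":0,"dy":0.002,"dz":0,"gripper":0},{"ax":0,"ay":0,"az":0,"dx":0,"dy":0.004,"dz":0,"gripper":0}]'
```

```text
clock: 22.7
tcp_pos: [585.3, -59.8, 187.3]
tool_rot: [[-0.101, -0.995, 0.0], [-0.995, 0.101, -0.0], [0.0, -0.0, -1.0]]
wrist_force: [6.2, -2.6, 0.3]
width: 93.2
```

```bash
python3 -m creep '[{"ax":0,"ay":0,"az":0,"dx":0,"dy":0.002,"dz":0,"gripper":0},{"ax":0,"ay":0,"az":0,"dx":0,"dy":0.003,"dz":0,"gripper":0}]'
```

```text
clock: 22.9
tcp_pos: [585.2, -59.8, 187.3]
tool_rot: [[-0.101, -0.995, 0.001], [-0.995, 0.101, -0.0], [0.0, -0.001, -1.0]]
wrist_force: [7.8, -3.3, -2.1]
width: 93.3
```

The force rises from 4 to 7.8 N and motion stops at x = 585.2, right where I predicted. So the rear bar rests on the tray. I'll hold briefly, then back off, lift and check.

```bash
python3 -m creep '[{"ax":0,"ay":0,"az":0,"dx":0,"dy":0,"dz":0,"gripper":0},{"ax":0,"ay":0,"az":0,"dx":0,"dy":0,"dz":0,"gripper":0},{"ax":0,"ay":0,"az":0,"dx":0,"dy":0,"dz":0,"gripper":0},{"ax":0,"ay":0,"az":0,"dx":0,"dy":-0.01,"dz":0,"gripper":0},{"ax":0,"ay":0,"az":0,"dx":0,"dy":-0.04,"dz":0,"gripper":0},{"ax":0,"ay":0,"az":0,"dx":0,"dy":-0.1,"dz":0,"gripper":0},{"ax":0,"ay":0,"az":0,"dx":0,"dy":-0.18,"dz":0,"gripper":0},{"ax":0,"ay":0,"az":0,"dx":0,"dy":-0.2,"dz":0,"gripper":0},{"ax":0,"ay":0,"az":0,"dx":0,"dy":-0.2,"dz":0,"gripper":0}]'
python3 -m creep '[{"ax":0,"ay":0,"az":0,"dx":0,"dy":0,"dz":-0.3,"gripper":0},{"ax":0,"ay":0,"az":0,"dx":0,"dy":0,"dz":-0.6,"gripper":0},{"ax":0,"ay":0,"az":0,"dx":0,"dy":0,"dz":-0.9,"gripper":0},{"ax":0,"ay":0,"az":0,"dx":0,"dy":0,"dz":-0.9,"gripper":0},{"ax":0,"ay":0,"az":0,"dx":0,"dy":0,"dz":-0.9,"gripper":0}]'
python3 -m creep '[{"ax":0,"ay":0,"az":0,"dx":0.3,"dy":0,"dz":0,"gripper":0},{"ax":0,"ay":0,"az":0,"dx":0.6,"dy":0,"dz":0,"gripper":0},{"ax":0,"ay":0,"az":0,"dx":0.9,"dy":0,"dz":0,"gripper":0},{"ax":0,"ay":0,"az":0,"dx":1,"dy":0,"dz":0,"gripper":0}]'
python3 -m creep '[{"ax":0,"ay":0,"az":0,"dx":0.3,"dy":0,"dz":0,"gripper":0},{"ax":0,"ay":0,"az":0,"dx":0.6,"dy":0,"dz":0,"gripper":0},{"ax":0,"ay":0,"az":0,"dx":0.9,"dy":0,"dz":0,"gripper":0},{"ax":0,"ay":0,"az":0,"dx":1,"dy":0,"dz":0,"gripper":0},{"ax":0,"ay":0,"az":0,"dx":1,"dy":0,"dz":0,"gripper":0},{"ax":0,"ay":0,"az":0,"dx":1,"dy":0,"dz":0,"gripper":0}]'
python3 - <<'E'
from bench import imaging
import cv2
a=imaging.read_camera("side");cv2.imwrite("pics/side7.png",cv2.resize(a[130:230,180:310],None,fx=6,fy=6,interpolation=cv2.INTER_CUBIC))
a=imaging.read_camera("top");cv2.imwrite("pics/top7f.png",a);cv2.imwrite("pics/top7.png",cv2.resize(a[75:240,185:325],None,fx=3.6,fy=3.6,interpolation=cv2.INTER_CUBIC))
E
```

```text
clock: 23.8
tcp_pos: [614.7, -62.7, 186.7]
tool_rot: [[-0.101, -0.995, -0.001], [-0.995, 0.101, 0.0], [-0.0, 0.001, -1.0]]
wrist_force: [-1.1, 0.0, -0.5]
width: 93.0
clock: 24.3
tcp_pos: [614.9, -62.8, 324.0]
tool_rot: [[-0.101, -0.995, 0.003], [-0.995, 0.101, -0.001], [0.0, -0.003, -1.0]]
wrist_force: [-0.4, -0.2, -1.2]
width: 93.0
clock: 24.7
tcp_pos: [597.5, -215.5, 319.3]
tool_rot: [[-0.104, -0.995, -0.004], [-0.995, 0.104, 0.001], [-0.0, 0.004, -1.0]]
wrist_force: [0.9, 0.3, -0.3]
width: 93.3
clock: 25.3
tcp_pos: [584.2, -359.9, 320.8]
tool_rot: [[-0.101, -0.995, -0.002], [-0.995, 0.101, 0.002], [-0.002, 0.002, -1.0]]
wrist_force: [-0.2, 0.3, -1.2]
width: 92.9
```

View pics/side7.png

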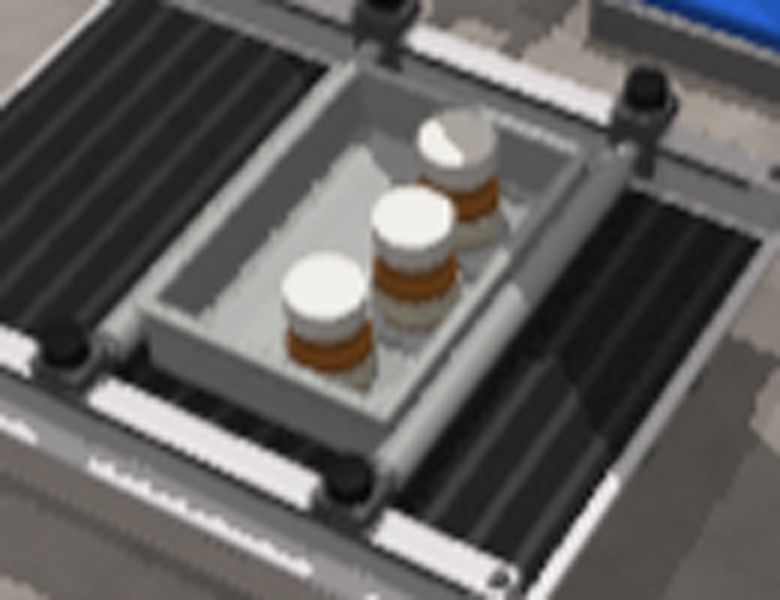

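View pics/top7.png

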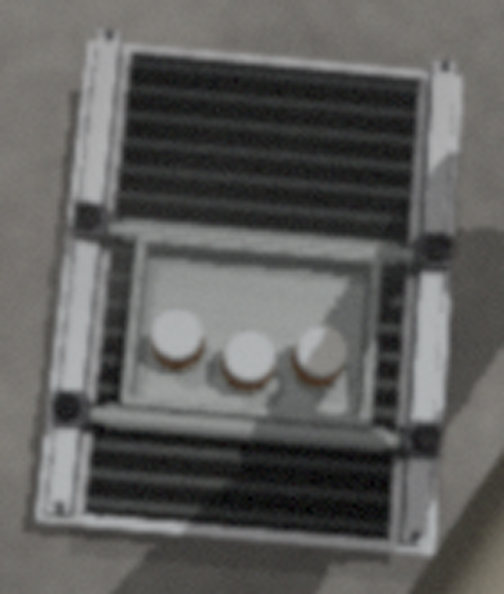

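View pics/top7f.png

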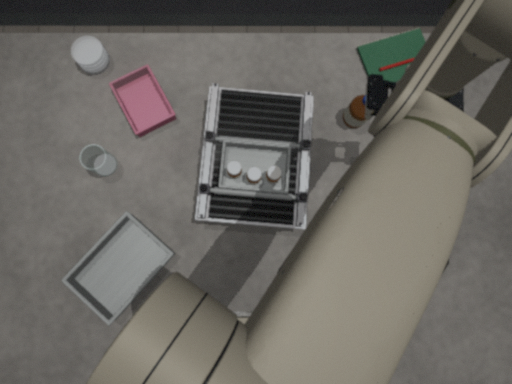

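Both views show the tray between the two bars with the jars upright and the bystanders in place. As a number check, the bar spacing should be 120 + 17 = 137 mm if everything touches.

Run:
```python
from h import *
ux=np.array([.995,-.097])
for n,a,b in(("T left",tz(90,214,145),tz(68,405,145)),("T right",tz(438,244,145),tz(425,435,145)),("S left",sz(0,0,145)*0,sz(0,0,145)*0)):
    print(n,a,b,(a-b)@ux)
f=lambda u,v,z:ray("side",((u+.5)/6-.5+180,(v+.5)/6-.5+130),z)
print("S left",(f(66,338,145)-f(352,476,145))@ux,"S right",(f(384,5,145)-f(647,88,145))@ux)
from bench import readout
s=readout.read_state();print(s['wrist_force'],s['qd'],s['clock'])
```

```text
T left [578.74181733  63.68200418] [443.0466778   78.59802153] 136.463517506821
T right [ 554.86283522 -180.66517657] [ 419.13015521 -166.13743606] 136.46320744520725
S left [ 0. -0.] [ 0. -0.] 0.0
S left 137.81935993891372 S right 131.2936938137446
[ 0.02919314 -0.07654948 -0.46566347] [ 0.39463546 -0.46125338 -0.27699861 -0.10436599 -0.04176596 -0.20137861] 25.4
```

The spacing is 136.5 mm on both sides in the top view, consistent with full contact. I'll let things settle and hand in.

```bash
python3 -m creep '[{"ax":0,"ay":0,"az":0,"dx":0,"dy":0,"dz":0,"gripper":0},{"ax":0,"ay":0,"az":0,"dx":0,"dy":0,"dz":0,"gripper":0},{"ax":0,"ay":0,"az":0,"dx":0,"dy":0,"dz":0,"gripper":0},{"ax":0,"ay":0,"az":0,"dx":0,"dy":0,"dz":0,"gripper":0}]' && python3 -c "
from bench import bot
print(bot.hand_in())"
```

```text
clock: 25.8
tcp_pos: [584.3, -360.9, 322.4]
tool_rot: [[-0.101, -0.995, 0.0], [-0.995, 0.101, -0.0], [0.0, -0.0, -1.0]]
wrist_force: [0.3, 0.5, 0.3]
width: 92.8
the job is handed in; nothing more can be done
None
```

The tray is drawn up flush against the front bar, the rear bar rests against its far side, and I handed the job in at 25.8 s; no verdict was reported. I used both open fingertips behind the lip rather than a single one, so the tray would square itself to the bar.

- **Front contact:** dragging took about 4.7 N, and I felt the bar at about 7 to 10 N. A small yaw test flipped the sign of the moment at once, so both ends were seated. The highest reading was about 12 N, during that test.
- **Rear contact:** the bar slid at about 4 N and met the tray at 7.8 N, at the position predicted from the first contact.
- **Final checks:** in the last pictures the jars are upright. The beaker and reagent bottle are where they were. The arm hid the tip box in the top view, but the edge of it visible in the side view had not shifted. The robot is well clear, with wrist force near zero.
- **One disagreement:** the bar spacing should be 137 mm with everything touching. The top view gave 136.5 mm on both sides and the side view 137.8 mm on the left. The side view's right-hand value was 131.3 mm, which I discounted because that knob was cut off at the edge of the crop.

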